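# Roll the coffee-corner tile strip down flush

### The job

The new tile strip in the coffee corner still stands proud on its adhesive: take the hand roller from its holder and roll it along the strip from one end to the other with steady, firm pressure of about 15 newtons, never more than 25, keeping it on the strip until all six tiles are flush with the aluminium edging. Put only the roller on the strip, leave the mug, jar, spare tiles and scraper where they are, and finally stand the roller back upright in its holder, fully home, and let go.

Things in the scene. Friction and masses are not known exactly. Their poses are not given: they have to be found in the camera images.
- roller_grip (a point): Centre of the hand roller's wooden cross grip: a rounded bar 74 mm long (its x) by 28 wide (y) by 30 high, 75 mm above the wheel's lowest point. Pinch it from above across the 28 mm width. z up
- roller_axle (a point): Middle of the roller's free-turning dark rubber wheel, 48 mm diameter, 56 wide, axle along x, so it rolls along y. It lies straight below the grip, 51 mm under the grip's centre; axes as for the grip
- roller: The hand roller, about 0.4 kg; origin at the wheel's lowest point. Between grip and wheel a steel stirrup, 70 (x) by 24 (y) mm: top plate 56 to 60 mm above the origin, at each end a side arm 3 mm thick reaching down to 12 mm above it. It looks and works the same turned half round
- holder: Grey plastic roller holder fixed to the worktop, 88 (x) by 66 (y) by 50 mm high; origin at the centre of its underside, x along the parked roller's axle, z up. The wheel stands on its base, 4 mm thick; at each end an upright has a vertical slot, open at the top, that takes a side arm of the stirrup (24 in a slot 30 wide; 5 mm play along x)
- holder_home (a point): Where the axle of the roller lies when it is parked fully home: 28 mm above the holder's origin (the grip's centre is then 79 mm above it). The parked roller may lean by up to about 0.17 rad about its axle; axes as for the holder
- strip: Strip of six cream ceramic tiles in a row along y, inside an aluminium edging, on an oak board (105 by 290 mm) fixed to the worktop. Origin at the centre of the board's underside, at worktop level; x across, y along, z up. The board's thickness is not known: 6 to 20 mm, feel for it. The edging, 75 (x) by 258 (y) mm outside, 4 wide, is 6 mm high on the board
- mug_mid (a point): White mug, 80 mm diameter, 92 high, with a handle; this point is at half its height. A bystander: leave it alone
- jar_mid (a point): Amber glass storage jar with a steel cap, 84 mm diameter, 105 high; point at half its height. A bystander
- spares_mid (a point): Block of spare cream tiles, 64 by 40 by 24 mm; point at its centre. A bystander
- scraper: Scraper with a dark wooden handle, 190 mm long, lying flat; origin at the middle of its underside, x along it towards the blade. A bystander
- tile0 (a joint): How far tile 0 (centre at y = -103.75 mm in the strip's frame) still stands above the edging, in m: 0 is flush, 0.003 fully proud. Each tile is 64 (x) by 40 (y) mm, 41.5 mm apart; at the start each is 2.2 to 3 mm proud
- tile1 (a joint): How far tile 1 (centre at y = -62.25 mm in the strip's frame) still stands above the edging, in m: 0 is flush, 0.003 fully proud. The tiles lie on firm foam adhesive: one yields only above about 11 N, then sinks about 2 mm/s for each newton above that (15 N: 8 mm/s), stays where it is left, and meets a hard stop when flush
- tile2 (a joint): How far tile 2 (centre at y = -20.75 mm in the strip's frame) still stands above the edging, in m: 0 is flush, 0.003 fully proud. The wheel meets each next tile as a step, where the force rises: push along at about 20 mm/s or slower and watch the force; over 25 N tiles crack
- tile3 (a joint): How far tile 3 (centre at y = 20.75 mm in the strip's frame) still stands above the edging, in m: 0 is flush, 0.003 fully proud. 
- tile4 (a joint): How far tile 4 (centre at y = 62.25 mm in the strip's frame) still stands above the edging, in m: 0 is flush, 0.003 fully proud. 
- tile5 (a joint): How far tile 5 (centre at y = 103.75 mm in the strip's frame) still stands above the edging, in m: 0 is flush, 0.003 fully proud. 
Not all that is in view belongs to the job. Of the things that look like the roller, the smallest one is meant. Of the things that look like the holder, take the one that is nearest to the robot's base at the start.

How it is judged:
By the outcome, as a careful person would: the job done as asked, in the order asked, and still so for the second after the job is handed in, with the robot touching nothing.
It also fails if it takes over 72 s, if anything falls off the work surface, if the arm or the gripper's body presses on something with over 40 N, if the wrist force passes 120 N, or if a joint passes its speed limit or range.

### The arm

A 6-joint arm with a two-finger parallel gripper is mounted at the origin on the work surface. World frame = base frame: x ahead of the robot, y to its left, z up, the work surface at z = 0. Lengths are in m, angles in rad, forces in N, time in s.
With the tool pointing down it reaches from about 0.35 to 0.975 m from the base axis. Payload 4.9 kg.
Tool frame: the origin (TCP) lies on the centre line of the jaws, within the pads' length; the fingertips stand 11 mm ahead of it and the grasp point (between the pads) lies 8 mm behind it (manip.finger_overhang is the distance from the TCP to the fingertips, in m); y points along the fingers, z is the direction in which the jaws open and shut, and the axes are right-handed (so a half turn about y gives the same grasp; the last joint's range is limited). The gripper opens to 85 mm and grips with 20 to 120 N. Pads are 22 mm wide; open, the fingers measure 114 mm over their backs; the gripper's body (76 mm by 85 mm) begins 54 mm behind the grasp point. The pads swing forward as they close: fully open they stand 13 mm farther back than shut.
Start: joints at [1.087, 0.053, 1.613, -0, 1.476, -0.119], TCP at [0.223, 0.584, 0.242] pointing down, gripper open.
Joint ranges: [-3.01, 3.01], [-1.01, 2.22], [0.06, 2.58], [-1.02, 4.17], [0.09, 2.62], [-3.14, 3.14]. Speed limits (rad/s): [2.57, 2.57, 3.14, 3.14, 3.14, 3.14].

### API

Orientations are given as a unit quaternion [w, x, y, z].
In Python, from plant import readout, cams, workorder, manip gives the robot as it stands.
- The arm moves only by the tool play_rows, never from a script. Its arguments are lists of equal length, an entry for each row: "slide": the shift along the tool's x, y, z in cm, a list of three; "yaw": the turn about the tool's y in degrees; "grip": the closure, from -1 (fully open) to 1 (shut), so that 0 is half open. In form: {"slide": [[x, y, z], ...], "yaw": [yaw, ...], "grip": [grip, ...]}. A call has 1 to 12 rows; each row shifts and turns the commanded pose from where the row before left it, along the tool's axes as they then stand; what a row does not reach is not made up. A row lasts 1/10 s, in which the tool goes at most 50 mm and 8.59 degrees, less where a joint would pass 70% of its speed; a pose out of reach is approached as far as the arm can. A call with a gripper value outside its range is refused whole. The fingers move at their own pace and stop on an object; the grip force is fixed at half the most. Time passes only in rows, so rows that do not move let the fingers close. It gives the time, the measured TCP pose, the force and the opening at its end, in the units of the state.
- readout.state(): the state, without advancing time (a new reading comes with each control period).
- cams.grab_frame(name): name is "side" or "top"; returns a dict with "image" (420x560x3 uint8, red, green, blue), "mtx" (3x3 intrinsics, pixels), "R" (3x3) and "t" (3): a world point X has camera coordinates R X + t. Camera axes: x right, y down, z forward; pixel columns grow to the right and rows downward; lengths in m; the calibration is good to about 2 mm. A picture is of the moment at which its call begins. There is no depth.
- workorder.job_done(): hands the job in, once; it reports no verdict.
The state is a dict: "time": time; "joint_pos": joint angles; "joint_vel": joint speeds; "joint_efforts": joint torques, N m; "tool_pos": TCP position; "tool_rot": TCP orientation; "contact_force": force on the tool from outside, world axes, zero at the start; "ft_torque": the same for the moment, N m; "gripper_width": opening from 0.0 (shut) to 1.0 (fully open).
Only numpy, scipy, OpenCV 4.12 (cv2) and the standard library are available. Lean on these libraries where they do the work, as an engineer would, in place of code of your own. Each camera call takes 0.05 s, during which the arm holds its last target.

## Working session

There is one attempt and no reset: what is moved stays moved. The work goes in short steps, Python scripts to look and compute and a tool call to move; the robot and the scene stay as the last step left them, time stands still between calls to the robot, and variables do not carry over. Pictures are saved under pics/ and viewed, and the job is handed in when it is done.

Besides the shell and the picture viewer there is one more tool, called after "Emit:" by a JSON object that holds its "name" and its "arguments". play_rows: Moves the arm, as the interface text tells. Its arguments: {"type":"object","properties":{"slide":{"type":"array","items":{"type":"array","items":{"type":"number"}}},"yaw":{"type":"array","items":{"type":"number"}},"grip":{"type":"array","items":{"type":"number"}}},"required":["slide","yaw","grip"]}

```bash
mkdir -p pics; python3 - <<'E'
from plant import readout, cams, workorder, manip
import cv2
print(readout.state()); print(manip.finger_overhang)
for n in("side","top"):
    f=cams.grab_frame(n); cv2.imwrite(f"pics/{n}0.png",f["image"][:,:,::-1]); print(n,f["mtx"].tolist(),f["R"].tolist(),f["t"].tolist())
    import numpy as np; np.savez(f"{n}0.npz",**f)
E
```

```text
{'time': 0.0, 'joint_pos': array([ 1.08700936e+00,  5.33533591e-02,  1.61429530e+00, -2.59456244e-05,
        1.47602899e+00, -1.18997981e-01]), 'joint_vel': array([ 1.80189038e-03,  1.33511161e-03, -8.12892965e-05, -1.12126404e-03,
        2.32829598e-03,  1.55159369e-03]), 'joint_efforts': array([-3.61760496e-03, -3.93681121e+01, -3.70176959e+01, -4.32929937e-04,
        7.23779565e-03,  1.48106415e-05]), 'tool_pos': array([0.22268946, 0.58332897, 0.2410644 ]), 'tool_rot': array([-0.69467057,  0.69608385, -0.12846764,  0.12804743]), 'contact_force': array([-0.1326178 ,  0.1948842 ,  0.13796551]), 'ft_torque': array([-0.01291838,  0.02522051,  0.04694263]), 'gripper_width': 0.9975811769577959}
0.011
side [[416.25012719914974, 0.0, 274.1406536538231], [0.0, 416.25012719914974, 210.8159906031283], [0.0, 0.0, 1.0]] [[0.7407563578316517, -0.6715184002497401, 0.018521783337905887], [-0.4334746043543755, -0.49886855913031225, -0.7504864609645292], [0.5132054030422946, 0.5478988947217144, -0.6606262297630333]] [-0.3929586057941964, 0.32666423107931414, 0.7605249329138253]
top [[394.3797962192428, 0.0, 282.7033755495444], [0.0, 394.3797962192428, 203.99649174371996], [0.0, 0.0, 1.0]] [[0.0130713919296467, -0.9999131056053464, -0.0017087866142695908], [-0.9938877563139041, -0.012805240405358005, -0.10965014212245298], [0.10961873271633238, 0.003131622076899667, -0.9939687753550573]] [0.04146857622974229, 0.5935259869261504, 0.9909700248994396]
```

View pics/side0.png

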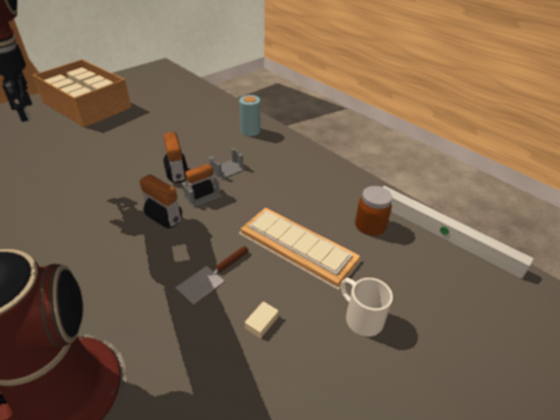

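View pics/top0.png

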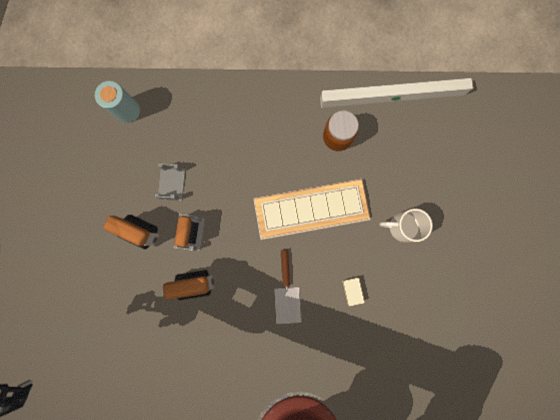

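```bash
python3 - <<'E'
import cv2
a=cv2.imread("pics/top0.png")[150:310,90:230]; cv2.imwrite("pics/c1.png",cv2.resize(a,None,fx=3.7,fy=3.7,interpolation=3))
a=cv2.imread("pics/side0.png")[120:240,120:270]; cv2.imwrite("pics/c2.png",cv2.resize(a,None,fx=5,fy=5,interpolation=3))
a=cv2.imread("pics/top0.png")[165:255,240:385]; cv2.imwrite("pics/c3.png",cv2.resize(a,None,fx=5,fy=5,interpolation=3))
E
```

```text
(no output)
```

View pics/c1.png

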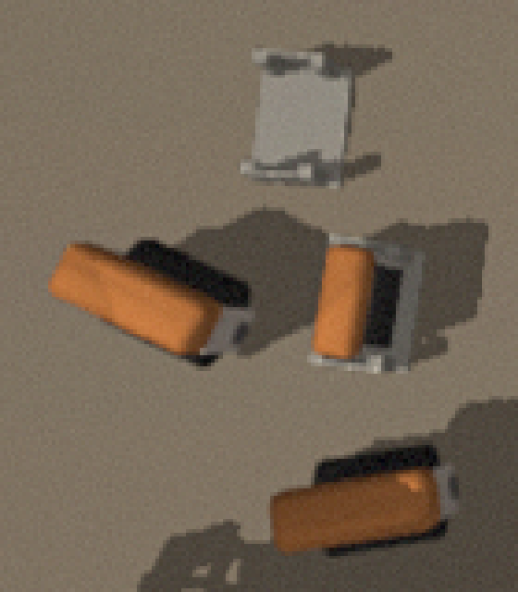

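View pics/c2.png

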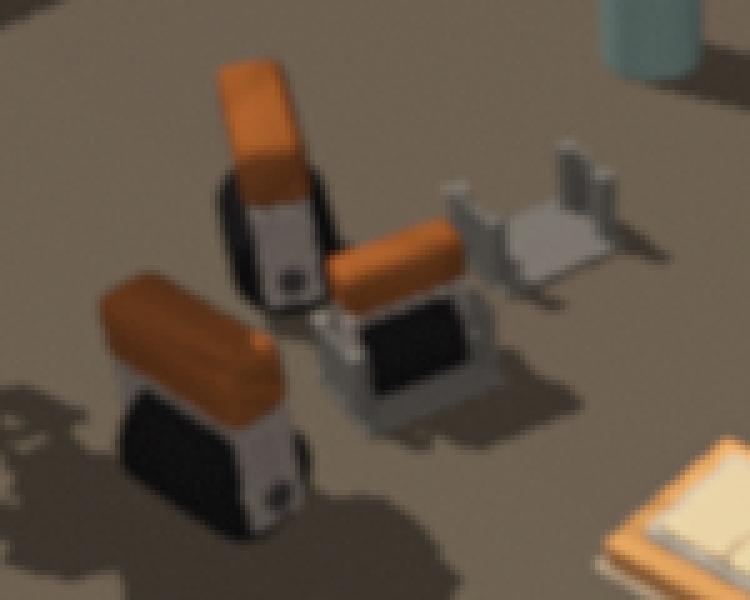

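View pics/c3.png

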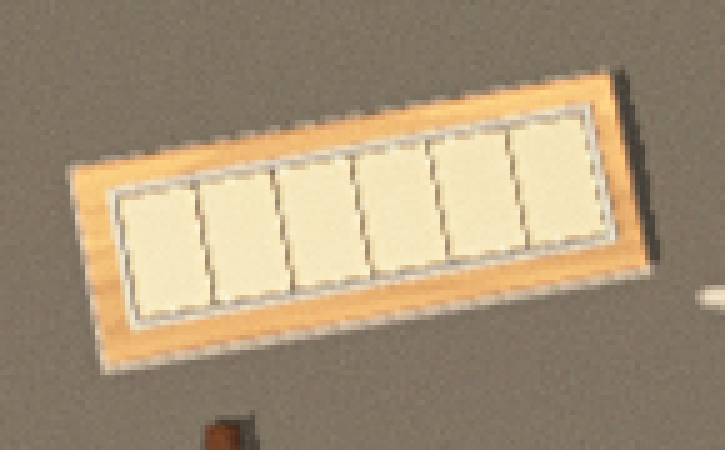

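```bash
cat > h.py <<'E'
import numpy as np, cv2
from scipy.optimize import minimize
F={n:dict(np.load(f"{n}0.npz")) for n in("side","top")}
def proj(n,P,F=F):
    f=F[n]; c=P@f["R"].T+f["t"]; return (c[:,:2]/c[:,2:])@np.diag([f["mtx"][0,0],f["mtx"][1,1]])+f["mtx"][:2,2]
def ray(n,uv,z,F=F):
    f=F[n]; d=f["R"].T@np.linalg.inv(f["mtx"])@np.array([uv[0],uv[1],1.]); c=-f["R"].T@f["t"]
    return c+d*(z-c[2])/d[2]
def box(sx,sy,z0,z1): return np.array([[a*sx/2,b*sy/2,c] for a in(-1,1) for b in(-1,1) for c in(z0,z1)])
def Rz(a): return np.array([[np.cos(a),-np.sin(a),0],[np.sin(a),np.cos(a),0],[0,0,1]])
def Rx(a): return np.array([[1,0,0],[0,np.cos(a),-np.sin(a)],[0,np.sin(a),np.cos(a)]])
S=8
def hullmask(uv,shape):
    m=np.zeros((shape[0]*S//2,shape[1]*S//2),np.uint8); k=S//2
    h=cv2.convexHull(((uv+.5)*k*16).astype(np.int32).reshape(-1,1,2)); cv2.fillConvexPoly(m,h,255,cv2.LINE_8,4)
    return cv2.resize(m,(shape[1],shape[0]),interpolation=cv2.INTER_AREA)/255.
E
cat > fit0.py <<'E'
from h import *
def om(n,roi,hlo,hhi,smin):
    hsv=cv2.cvtColor(F[n]["image"],cv2.COLOR_RGB2HSV); m=((hsv[...,0]>=hlo)&(hsv[...,0]<=hhi)&(hsv[...,1]>smin)&(hsv[...,2]>60))
    r=np.zeros(m.shape,bool); r[roi[1]:roi[3],roi[0]:roi[2]]=1
    m=(m&r).astype(np.uint8); k,l,s,c=cv2.connectedComponentsWithStats(m); i=1+np.argmax(s[1:,4]); print(n,s[i],c[i]); return (l==i)
# grip
M={"top":om("top",(165,205,205,257),3,20,120),"side":om("side",(182,160,216,186),3,20,120)}
for n in M: cv2.imwrite(f"pics/m_{n}.png",M[n]*255)
def gc(p): return p
def cost(p):
    x,y,th,a=p; B=box(.074,.028,.036,.066)  # rel. to axle 
    P=B@Rx(a).T@Rz(th).T+[x,y,.028]
    return sum(np.abs(hullmask(proj(n,P),M[n].shape)-M[n]).sum() for n in M)
g=ray("top",(187,232),.079)
best=None
for th in np.arange(-.3,.31,.1)+0:
  for a in(-.15,0,.15):
    r=minimize(cost,[g[0],g[1],th,a],method="Nelder-Mead",options=dict(initial_simplex=np.array([[g[0],g[1],th,a]]+[[g[0]+.01*(i==0),g[1]+.01*(i==1),th+.1*(i==2),a+.08*(i==3)] for i in range(4)]),maxiter=250,xatol=1e-4,fatol=.05))
    if best is None or r.fun<best.fun: best=r
print("holder/axle",best.x,best.fun, "grip", best.x[:2]+(Rz(best.x[2])@Rx(best.x[3])@[0,0,.051])[:2],M["top"].sum(),M["side"].sum())
# board
uv=np.array([[72,168],[612,75],[652,268],[105,370]]); uv=(uv+.5)/5-.5+[240,165]
for z in(.006,.013,.02):
    Q=np.array([ray("top",u,z) for u in uv]); print(z,Q.mean(0),np.linalg.norm(Q-np.roll(Q,-1,0),axis=1))
E
python3 fit0.py
```

```text
top [174 216  17  31 389] [182.30077121 231.16709512]
side [185 164  28  19 354] [198.48305085 172.74858757]
holder/axle [ 0.52034097  0.3137034  -0.12769384  0.34691538] 105.73333333333332 grip [0.51813278 0.29650465] 389 354
0.006 [ 0.58478074 -0.0282018   0.006     ] [0.29350589 0.105417   0.29480311 0.10895682]
0.013 [ 0.58408316 -0.0277046   0.013     ] [0.29153821 0.10471028 0.29282674 0.10822637]
0.02 [ 0.58338558 -0.02720741  0.02      ] [0.28957053 0.10400356 0.29085036 0.10749592][ WARN:0@0.802] global loadsave.cpp:1063 imwrite_ Unsupported depth image for selected encoder is fallbacked to CV_8U.
```

```bash
cat > ov.py <<'E'
from h import *
import sys
def ov(x,y,th,a,tag):
    for n,roi in(("top",(160,200,220,270)),("side",(170,150,250,220))):
        im=F[n]["image"][:,:,::-1].copy(); k=9
        im=cv2.resize(im[roi[1]:roi[3],roi[0]:roi[2]],None,fx=k,fy=k,interpolation=3)
        def dr(P,c):
            uv=(proj(n,P)-roi[:2]+.5)*k
            for i in range(8):
                for j in range(i):
                    if bin(i^j).count("1")==1: cv2.line(im,tuple(map(int,uv[i])),tuple(map(int,uv[j])),c,1)
        dr(box(.074,.028,.036,.066)@Rx(a).T@Rz(th).T+[x,y,.028],(0,255,0))
        dr(box(.056,.048,-.024,.024)@Rx(a).T@Rz(th).T+[x,y,.028],(255,0,0))
        dr(box(.088,.066,0,.05)@Rz(th).T+[x,y,0],(0,0,255))
        cv2.imwrite(f"pics/ov_{n}_{tag}.png",im)
ov(*map(float,sys.argv[1:5]),sys.argv[5])
E
python3 ov.py .5203 .3137 -.1277 .3469 a; python3 ov.py .5203 .305 -.1277 0.1 b
```

```text
(no output)
```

View pics/ov_top_b.png

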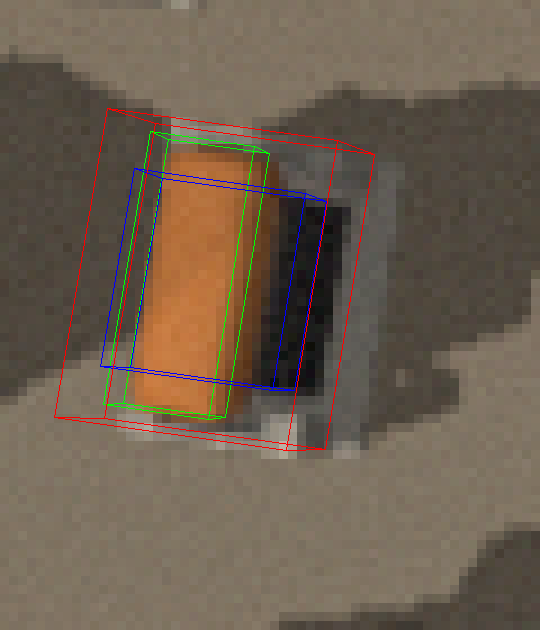

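View pics/ov_side_b.png

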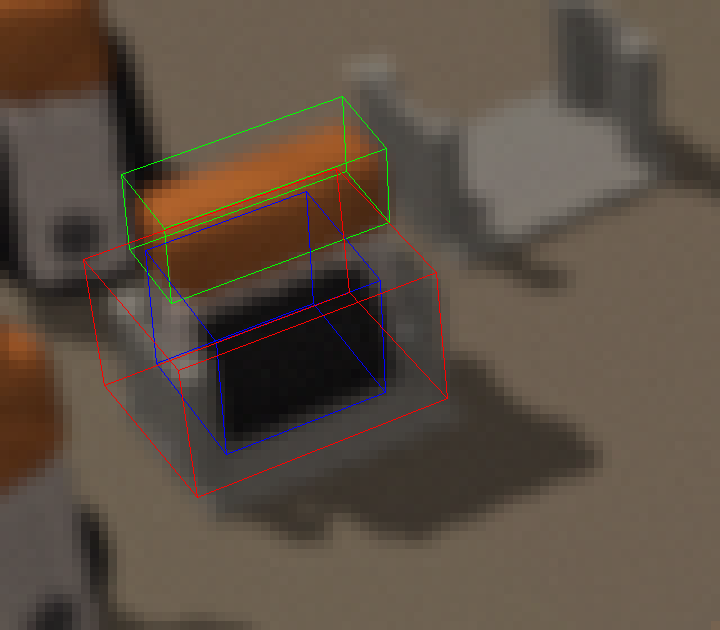

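```bash
python3 - <<'E'
from h import *
o=np.array([160,200]);
for p in[(402,158),(362,452)]: print("top",ray("top",(np.array(p)/9-.5+o),.002))
o=np.array([170,150]);
for p in[(215,513),(462,408)]: print("side",ray("side",(np.array(p)/9-.5+o),.0))
# grip edges
o=np.array([160,200])
for p in [(172,150),(272,158),(128,405),(240,420)]: print("gtop",ray("top",(np.array(p)/9-.5+o),.085))
o=np.array([170,150])
for p in [(140,190),(350,125),(390,160),(170,295)]: print("gside",ray("side",(np.array(p)/9-.5+o),.09))
for n in F: print(n,-F[n]["R"].T@F[n]["t"])
E
```

```text
top [0.55861367 0.25809031 0.002     ]
top [0.47201326 0.26681188 0.002     ]
side [0.47244966 0.26819216 0.        ]
side [0.56013723 0.25971191 0.        ]
gtop [0.5538205 0.3041201 0.085    ]
gtop [0.55198717 0.27675003 0.085     ]
gtop [0.48450483 0.31312444 0.085     ]
gtop [0.48086634 0.28264284 0.085     ]
gside [0.48764606 0.31309864 0.09      ]
gside [0.55488718 0.29996339 0.09      ]
gside [0.55330374 0.27698927 0.09      ]
gside [0.46573103 0.26379603 0.09      ]
side [ 0.04238173 -0.51760719  0.7548581 ]
top [0.48072728 0.04596187 1.05014433]
```

```bash
python3 ov.py .519 .296 -.1 0.0 c; python3 -c "
import cv2,numpy as np
a=cv2.imread('pics/ov_top_c.png');b=cv2.imread('pics/ov_side_c.png');c=np.zeros((630,1260,3),np.uint8);c[:,:540]=a;c[:,540:]=b
cv2.imwrite('pics/c.png',cv2.resize(c,(800,400),interpolation=3))"
```

```text
(no output)
```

View pics/c.png

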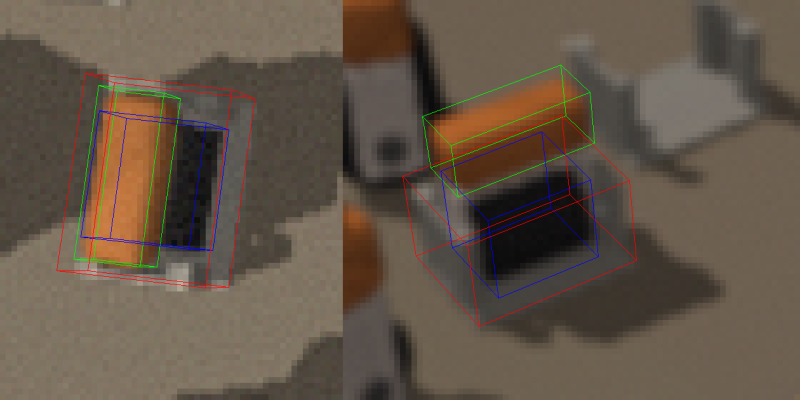

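```bash
cat > fitb.py <<'E'
from h import *
M={}
for n,roi in(("top",(245,172,378,245)),("side",(232,203,368,288))):
    hsv=cv2.cvtColor(F[n]["image"],cv2.COLOR_RGB2HSV); im=F[n]["image"]
    m=np.zeros(im.shape[:2],np.uint8); s=hsv[roi[1]:roi[3],roi[0]:roi[2]]
    m[roi[1]:roi[3],roi[0]:roi[2]]=(s[...,2]>150)
    m=cv2.morphologyEx(m,cv2.MORPH_OPEN,np.ones((3,3),np.uint8)); m=cv2.morphologyEx(m,cv2.MORPH_CLOSE,np.ones((5,5),np.uint8))
    k,l,st,c=cv2.connectedComponentsWithStats(m); i=1+np.argmax(st[1:,4]); M[n]=(l==i).astype(float); print(n,st[i],c[i])
def cost(p,ns=("top","side")):
    x,y,th,h=p; P=box(.105,.290,0,h)@Rz(th).T+[x,y,0]
    return sum(np.abs(hullmask(proj(n,P),M[n].shape)-M[n]).sum() for n in ns)
for ns in(("top","side"),("top",),("side",)):
  for h0 in(.009,.016):
    x0=np.array([.584,-.028,.1*1,h0]); sx=np.vstack([x0]+[x0+np.eye(4)[i]*[.006,.006,.08,.004][i] for i in range(4)])
    r=minimize(cost,x0,args=(ns,),method="Nelder-Mead",options=dict(initial_simplex=sx,maxiter=400,xatol=1e-5,fatol=.02)); print(ns,r.x,r.fun)
E
python3 fitb.py
python3 - <<'E'
from h import *
# edging corners in crop3, top
for z in(.014,.02):
  Q=np.array([ray("top",(np.array(u)+.5)/5-.5+[240,165],z) for u in[(110,190),(588,105),(614,240),(133,325)]])
  e=np.linalg.norm(Q-np.roll(Q,-1,0),axis=1); v=(Q[0]+Q[3]-Q[1]-Q[2]); print(Q.mean(0),e,np.arctan2(-v[0],v[1]))
E
```

```text
top [ 253  179  117   61 4750] [310.87284211 208.95747368]
side [ 241  208  127   80 3912] [303.39902863 245.57208589]
('top', 'side') [ 0.58721543 -0.02499178  0.1932924   0.01300041] 792.5411764705882
('top', 'side') [ 0.58708795 -0.02500515  0.19239841  0.01407711] 784.2901960784313
('top',) [ 0.58090542 -0.02288026  0.19450097  0.04074042] 198.74117647058824
('top',) [ 0.58130269 -0.02384105  0.19032474  0.03943598] 199.53333333333336
('side',) [ 0.59214525 -0.02162589  0.18717394  0.00835782] 232.05098039215687
('side',) [ 0.59233894 -0.02199098  0.18841714  0.00799826] 232.04313725490192
[ 0.58660532 -0.02809479  0.014     ] [0.25770247 0.07300495 0.25731218 0.07241045] 0.18899764919748108
[ 0.58599222 -0.02766595  0.02      ] [0.25621019 0.0725822  0.25582216 0.07199115] 0.18899764919748116
```

```bash
cat > ovb.py <<'E'
from h import *
import sys
x,y,th,h=map(float,sys.argv[1:5])
out=[]
for n,roi in(("top",(245,170,380,246)),("side",(235,200,370,285))):
    k=5.9; im=cv2.resize(F[n]["image"][roi[1]:roi[3],roi[0]:roi[2],::-1],None,fx=k,fy=k,interpolation=3)
    def dr(P,c):
        uv=(proj(n,P@Rz(th).T+[x,y,0])-roi[:2]+.5)*k
        for i in range(8):
            for j in range(i):
                if bin(i^j).count("1")==1: cv2.line(im,tuple(map(int,uv[i])),tuple(map(int,uv[j])),c,1)
    dr(box(.105,.29,0,h),(255,0,0)); dr(box(.075,.258,h,h+.006),(0,0,255)); cv2.imwrite(f"pics/ovb_{n}.png",im)
E
python3 ovb.py .587 -.0275 .189 .013
```

```text
(no output)
```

View pics/ovb_top.png

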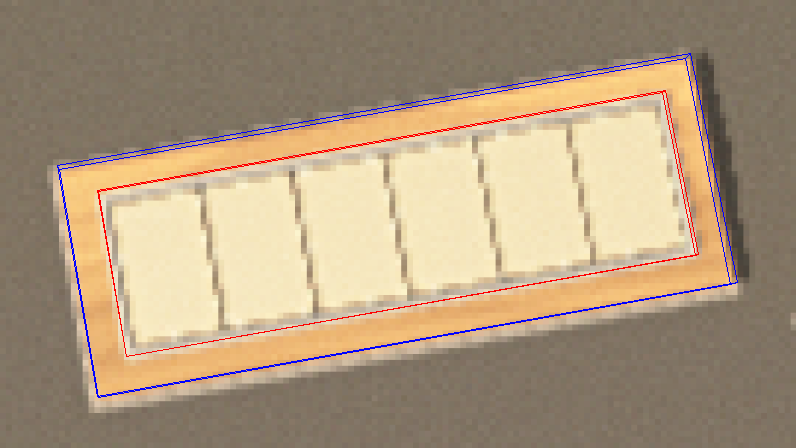

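View pics/ovb_side.png

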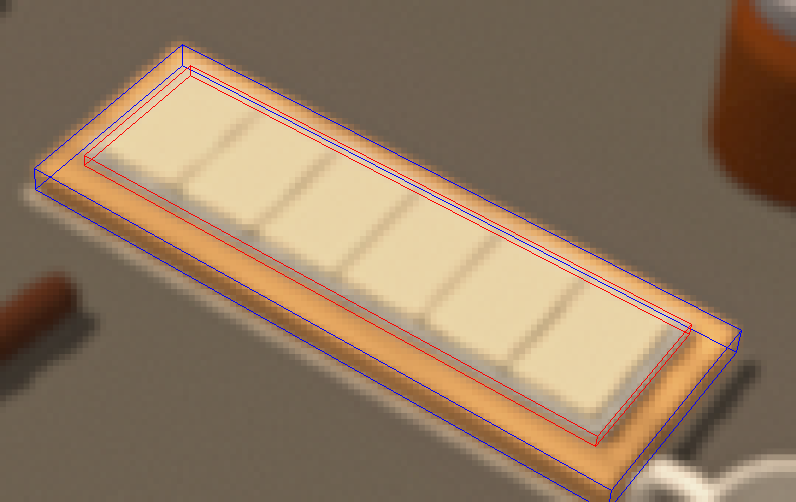

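```bash
cat > mv.py <<'E'
import numpy as np
from scipy.spatial.transform import Rotation as Ro
from plant import readout
def st():
    s=readout.state(); q=s["tool_rot"]; R=Ro.from_quat([q[1],q[2],q[3],q[0]]).as_matrix(); return s,R
def rep():
    s,R=st(); print("t",round(s["time"],2),"p",s["tool_pos"].round(4),"F",s["contact_force"].round(2),"T",s["ft_torque"].round(3),"w",round(s["gripper_width"],3)); return s,R
def plan(target,jawdir=None,R=None,p=None):
    """jawdir: world heading (rad) for tool z (mod pi)"""
    s,R0=rep(); R=R0 if R is None else R; p=s["tool_pos"] if p is None else p
    print("x",R[:,0].round(3),"y",R[:,1].round(3),"z",R[:,2].round(3))
    print("slide cm",(R.T@(np.array(target)-p)*100).round(2))
    if jawdir is not None:
        h=np.arctan2(R[1,2],R[0,2]); d=(jawdir-h+np.pi/2)%np.pi-np.pi/2
        print("yaw deg (tool y down => neg of world)",round(-np.degrees(d),2))
        Rn=Ro.from_rotvec([0,0,d]).as_matrix()@R; print("slide after yaw",(Rn.T@(np.array(target)-p)*100).round(2))
E
python3 - <<'E'
from mv import *
plan([.518,.294,.16],np.pi/2-.10)
E
```

```text
t 0.1 p [0.2227 0.5834 0.2412] F [ 0.59  0.09 -0.36] T [-0.051  0.019 -0.055] w 1.001
x [ 0.934 -0.357 -0.   ] y [-0.001 -0.002 -1.   ] z [ 0.357  0.934 -0.002]
slide cm [ 37.91   8.14 -16.49]
yaw deg (tool y down => neg of world) -15.17
slide after yaw [ 32.27   8.16 -25.83]
```

Emit:
{"name": "play_rows", "arguments": {"slide": [[0,0,0],[0,0,0],[3.2,0,-2.6],[3.2,0,-2.6],[3.2,0,-2.6],[3.2,0,-2.6],[3.2,0,-2.6],[3.2,0,-2.6],[3.2,0,-2.6],[3.2,0,-2.6],[3.2,0,-2.6],[3.2,0,-2.6]], "yaw": [-7.6,-7.6,0,0,0,0,0,0,0,0,0,0], "grip": [-0.5,-0.5,-0.5,-0.5,-0.5,-0.5,-0.5,-0.5,-0.5,-0.5,-0.5,-0.5]}}

```text
time: 1.3
tool_pos: [0.5163, 0.2919, 0.2417]
tool_rot: [-0.706, 0.706, -0.035, 0.035]
contact_force: [0.1, 0.6, -0.1]
gripper_width: 0.755
```

```bash
python3 - <<'E'
from mv import *
plan([.518,.294,.15],np.pi/2-.10)
E
```

```text
t 1.3 p [0.5163 0.2919 0.2417] F [ 0.08  0.58 -0.12] T [ 0.04  -0.031  0.006] w 0.755
x [ 0.995 -0.099 -0.001] y [-0.001 -0.    -1.   ] z [ 0.099  0.995 -0.   ]
slide cm [0.16 9.17 0.23]
yaw deg (tool y down => neg of world) 0.03
slide after yaw [0.16 9.17 0.23]
```

Emit:
{"name": "play_rows", "arguments": {"slide": [[0.16,3.5,0.2],[0,3.5,0],[0,2.5,0],[0,0,0]], "yaw": [0,0,0,0], "grip": [-0.5,-0.5,-0.5,-0.5]}}

```text
time: 1.7
tool_pos: [0.5141, 0.2936, 0.1416]
tool_rot: [-0.705, 0.708, -0.039, 0.032]
contact_force: [-0.2, 0.1, 0.6]
gripper_width: 0.748
```

```bash
cat > look.py <<'E'
from mv import *
from plant import cams
import cv2,sys
tag=sys.argv[1]; rois=dict(top=(130,190,270,290),side=(130,60,270,230))
for n in sys.argv[2:]:
    a=n.split(":"); f=cams.grab_frame(a[0]); np.savez(f"{a[0]}_{tag}.npz",**f)
    x0,y0,x1,y1=map(int,a[1].split(",")); im=f["image"][y0:y1,x0:x1,::-1]; k=min(800/(x1-x0),600/(y1-y0)); cv2.imwrite(f"pics/{a[0]}_{tag}.png",cv2.resize(im,None,fx=k,fy=k,interpolation=3)); print(n,k)
rep()
E
python3 look.py g1 side:140,90,260,220 top:130,180,250,270
```

```text
side:140,90,260,220 4.615384615384615
top:130,180,250,270 6.666666666666667
t 1.8 p [0.5171 0.2951 0.1471] F [-0.57  0.08  1.35] T [-0.039 -0.02   0.023] w 0.751
```

View pics/side_g1.png

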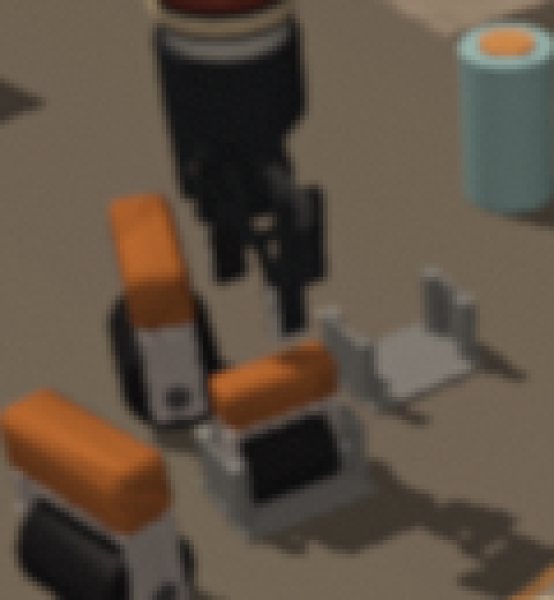

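View pics/top_g1.png

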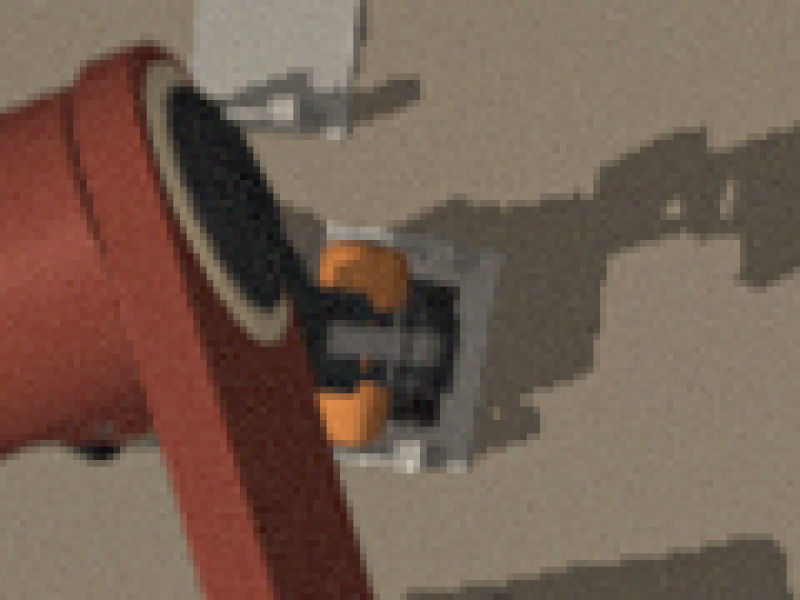

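Emit:
{"name": "play_rows", "arguments": {"slide": [[0,1.5,0],[0,1.5,0],[0,1.5,0],[0,1.0,0],[0,0.5,0],[0,0,0]], "yaw": [0,0,0,0,0,0], "grip": [-0.5,-0.5,-0.5,-0.5,-0.5,-0.5]}}

```text
time: 2.4
tool_pos: [0.5166, 0.2949, 0.0859]
tool_rot: [-0.706, 0.707, -0.036, 0.034]
contact_force: [0.9, 0.5, 0.2]
gripper_width: 0.748
```

```bash
python3 - <<'E'
from mv import *
plan([.518,.294,.073],np.pi/2-.10)
E
python3 look.py g2 side:140,90,260,220
```

```text
t 2.4 p [0.5166 0.2949 0.0859] F [0.86 0.51 0.16] T [ 0.003  0.015 -0.072] w 0.748
x [ 0.995 -0.099 -0.002] y [-0.002 -0.001 -1.   ] z [ 0.099  0.995 -0.001]
slide cm [ 0.15  1.29 -0.08]
yaw deg (tool y down => neg of world) 0.03
slide after yaw [ 0.15  1.29 -0.08]
side:140,90,260,220 4.615384615384615
t 2.45 p [0.5172 0.2951 0.0869] F [ 1.34 -0.72  0.36] T [ 0.009 -0.012 -0.024] w 0.748
```

View pics/side_g2.png

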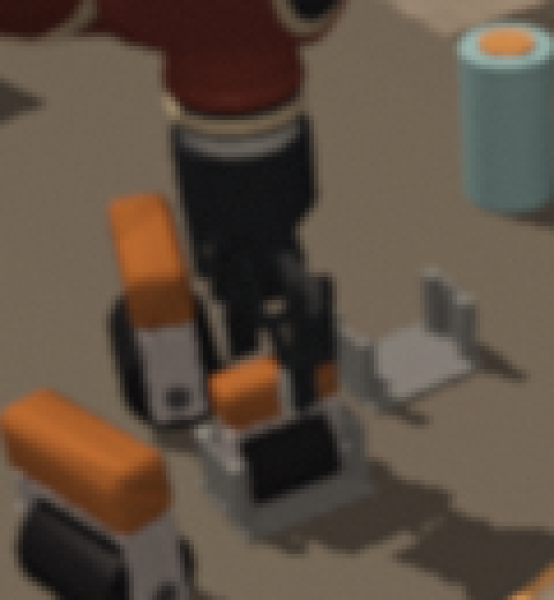

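Emit:
{"name": "play_rows", "arguments": {"slide": [[0.1,0.7,-0.1],[0,0.6,0],[0,0,0],[0,0,0],[0,0,0],[0,0,0],[0,0,0],[0,0,0]], "yaw": [0,0,0,0,0,0,0,0], "grip": [-0.5,-0.5,-0.2,0,0.3,1,1,1]}}

```text
time: 3.25
tool_pos: [0.5186, 0.2943, 0.0748]
tool_rot: [0.706, -0.706, 0.035, -0.035]
contact_force: [1.2, 0.0, 2.0]
gripper_width: 0.321
```

```bash
python3 look.py g3 side:140,90,260,220 top:130,180,250,270
```

```text
side:140,90,260,220 4.615384615384615
top:130,180,250,270 6.666666666666667
t 3.35 p [0.5186 0.2943 0.0748] F [0.2  0.34 1.24] T [ 0.     0.035 -0.012] w 0.322
```

View pics/side_g3.png

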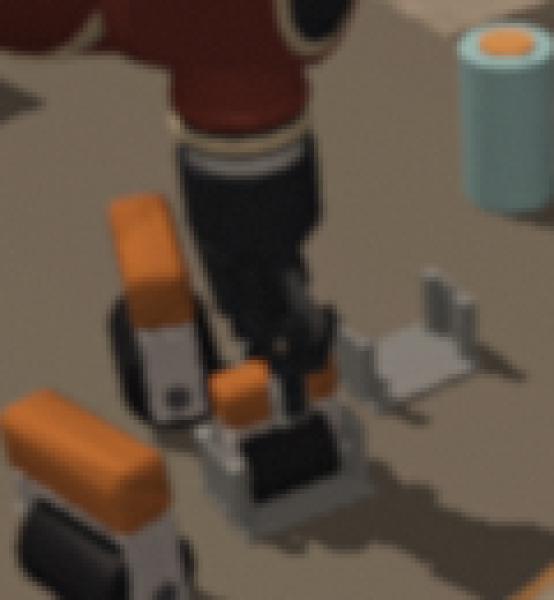

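Emit:
{"name": "play_rows", "arguments": {"slide": [[0,-0.5,0],[0,-1,0],[0,-2,0],[0,-2,0],[0,-2,0],[0,-1.5,0],[0,-1,0],[0,0,0],[0,0,0]], "yaw": [0,0,0,0,0,0,0,0,0], "grip": [1,1,1,1,1,1,1,1,1]}}

```text
time: 4.25
tool_pos: [0.5178, 0.2939, 0.1736]
tool_rot: [-0.706, 0.706, -0.036, 0.035]
contact_force: [0.2, -0.4, -3.6]
gripper_width: 0.317
```

```bash
python3 look.py l1 side:140,60,270,220 top:130,170,290,290
```

```text
side:140,60,270,220 3.75
top:130,170,290,290 5.0
t 4.35 p [0.5174 0.2937 0.1727] F [-0.86 -0.03 -5.01] T [ 0.015  0.026 -0.01 ] w 0.316
```

View pics/side_l1.png

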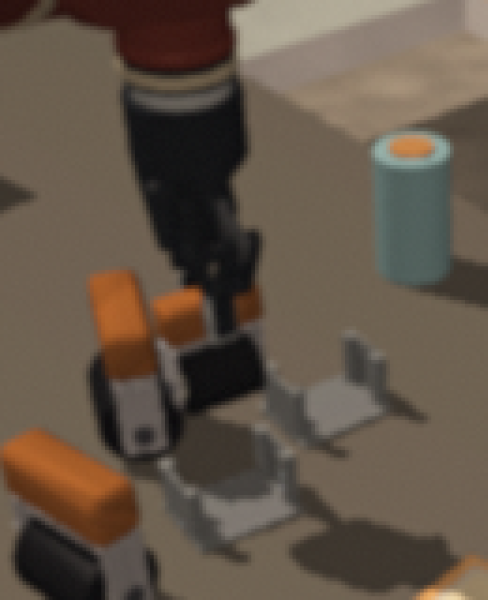

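View pics/top_l1.png

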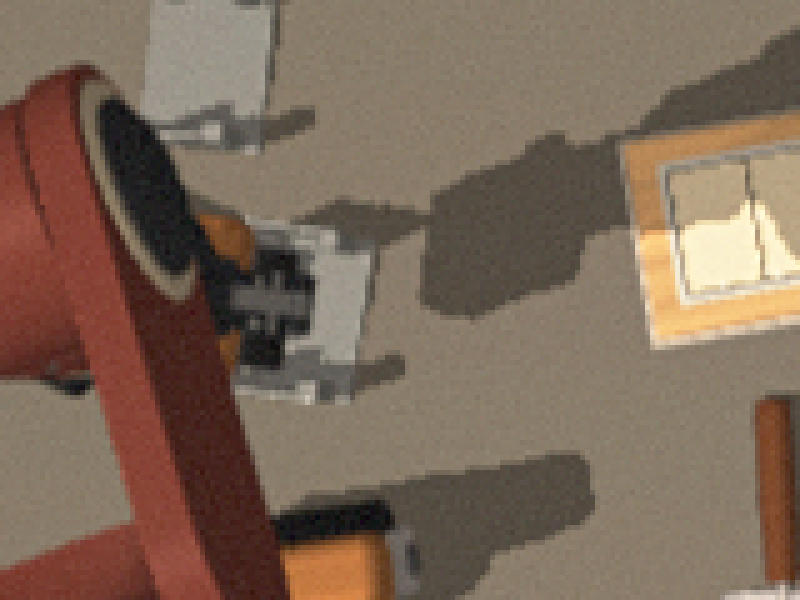

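```bash
python3 - <<'E'
from mv import *
plan([.5668,.0756,.135],np.pi/2+.189)
E
```

```text
t 4.35 p [0.5174 0.2937 0.1727] F [-0.86 -0.03 -5.01] T [ 0.015  0.026 -0.01 ] w 0.316
x [ 0.995 -0.099 -0.002] y [-0.003 -0.001 -1.   ] z [ 0.099  0.995 -0.001]
slide cm [  7.09   3.78 -21.21]
yaw deg (tool y down => neg of world) -16.53
slide after yaw [  0.76   3.8  -22.35]
```

Emit:
{"name": "play_rows", "arguments": {"slide": [[0,0,0],[0,0,0],[0,0,0],[0.2,0,-2.5],[0.2,0,-3.5],[0.2,0,-3.5],[0.2,0.5,-3.5],[0,1,-3.5],[0,1,-3.35],[0,1,-2.0],[0,0.3,-0.5],[0,0,0]], "yaw": [-5.5,-5.5,-5.5,0,0,0,0,0,0,0,0,0], "grip": [1,1,1,1,1,1,1,1,1,1,1,1]}}

```text
time: 5.55
tool_pos: [0.5671, 0.0756, 0.1347]
tool_rot: [0.704, -0.704, -0.065, 0.067]
contact_force: [-0.2, 0.4, -3.6]
gripper_width: 0.314
```

Emit:
{"name": "play_rows", "arguments": {"slide": [[0,0,0],[0,0,0]], "yaw": [0,0], "grip": [1,1]}}

```text
time: 5.75
tool_pos: [0.5681, 0.0771, 0.1368]
tool_rot: [0.704, -0.704, -0.067, 0.067]
contact_force: [-0.4, 0.3, -3.8]
gripper_width: 0.319
```

```bash
python3 - <<'E'
from mv import *
plan([.5668,.0756,.100],np.pi/2+.189)
E
python3 look.py s1 side:190,120,370,290 top:200,150,380,260; python3 look.py s1b side:190,120,370,290; for i in 1 2 3; do python3 -c "
from mv import *
rep()"; done
```

```text
t 5.75 p [0.5681 0.0771 0.1368] F [-0.36  0.32 -3.79] T [0.024 0.013 0.017] w 0.319
x [0.982 0.189 0.001] y [ 0.001  0.    -1.   ] z [-0.189  0.982  0.   ]
slide cm [-0.16  3.68 -0.12]
yaw deg (tool y down => neg of world) 0.05
slide after yaw [-0.16  3.68 -0.12]
side:190,120,370,290 3.5294117647058822
top:200,150,380,260 4.444444444444445
t 5.85 p [0.5681 0.077  0.1369] F [-0.03 -0.09 -3.98] T [-0.003  0.011 -0.023] w 0.32
side:190,120,370,290 3.5294117647058822
t 5.9 p [0.5681 0.0769 0.1368] F [ 0.13  0.71 -3.76] T [-0.018 -0.043  0.004] w 0.317
t 5.9 p [0.5681 0.0769 0.1368] F [ 0.13  0.71 -3.76] T [-0.018 -0.043  0.004] w 0.317
t 5.9 p [0.5681 0.0769 0.1368] F [ 0.13  0.71 -3.76] T [-0.018 -0.043  0.004] w 0.317
t 5.9 p [0.5681 0.0769 0.1368] F [ 0.13  0.71 -3.76] T [-0.018 -0.043  0.004] w 0.317
```

View pics/side_s1.png

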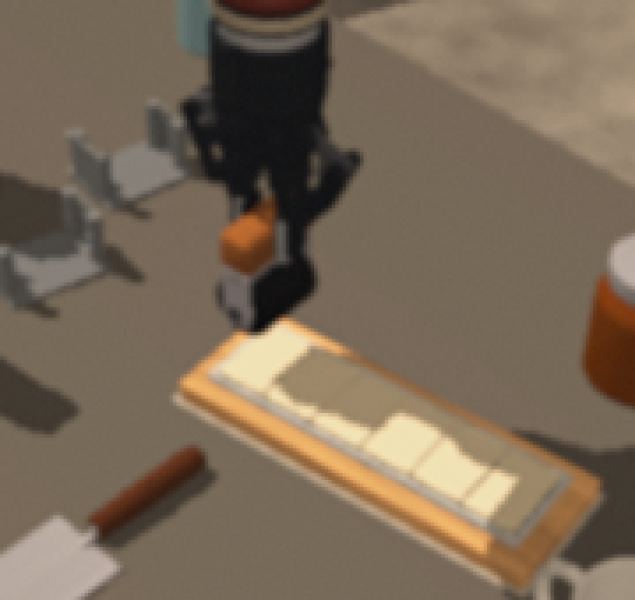

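View pics/top_s1.png

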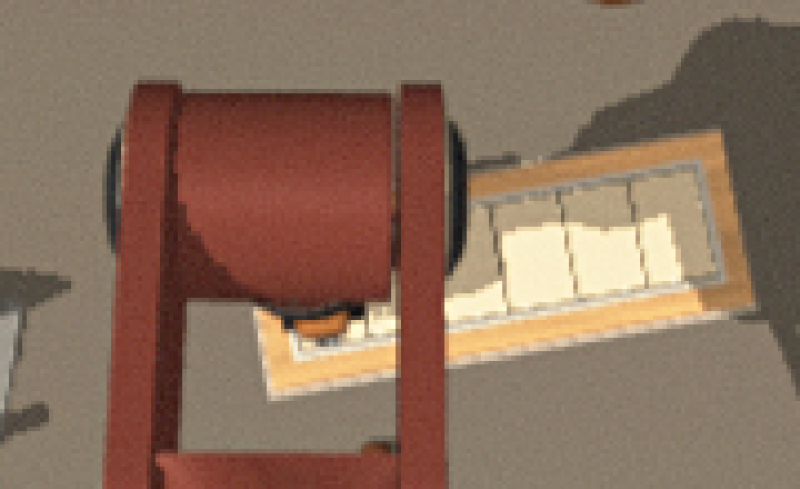

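Emit:
{"name": "play_rows", "arguments": {"slide": [[-0.15,1.0,-0.1],[0,1.0,0],[0,0.8,0],[0,0.3,0],[0,0.1,0],[0,0,0]], "yaw": [0,0,0,0,0,0], "grip": [1,1,1,1,1,1]}}

```text
time: 6.5
tool_pos: [0.5667, 0.0748, 0.1042]
tool_rot: [0.704, -0.704, -0.066, 0.067]
contact_force: [0.0, -0.0, -4.6]
gripper_width: 0.32
```

Emit:
{"name": "play_rows", "arguments": {"slide": [[0,0.1,0],[0,0.1,0],[0,0.1,0],[0,0.1,0]], "yaw": [0,0,0,0], "grip": [1,1,1,1]}}

```text
time: 6.9
tool_pos: [0.5668, 0.0748, 0.1004]
tool_rot: [-0.704, 0.704, 0.067, -0.066]
contact_force: [-0.8, 0.5, -3.6]
gripper_width: 0.319
```

Emit:
{"name": "play_rows", "arguments": {"slide": [[0,0.1,0],[0,0.1,0],[0,0.1,0],[0,0.1,0]], "yaw": [0,0,0,0], "grip": [1,1,1,1]}}

```text
time: 7.3
tool_pos: [0.567, 0.0748, 0.0974]
tool_rot: [-0.704, 0.704, 0.067, -0.067]
contact_force: [-3.7, -0.4, 5.8]
gripper_width: 0.322
```

Emit:
{"name": "play_rows", "arguments": {"slide": [[0,0.1,0],[0,0.1,0]], "yaw": [0,0], "grip": [1,1]}}

```text
time: 7.5
tool_pos: [0.5672, 0.0747, 0.0967]
tool_rot: [-0.704, 0.704, 0.067, -0.067]
contact_force: [-6.7, -1.7, 10.1]
gripper_width: 0.313
```

Emit:
{"name": "play_rows", "arguments": {"slide": [[0,0.1,0],[0,0.1,0]], "yaw": [0,0], "grip": [1,1]}}

```text
time: 7.7
tool_pos: [0.5673, 0.0747, 0.0951]
tool_rot: [-0.704, 0.704, 0.067, -0.066]
contact_force: [-6.0, -0.9, 11.0]
gripper_width: 0.315
```

Emit:
{"name": "play_rows", "arguments": {"slide": [[-0.05,0,0],[0,0,0]], "yaw": [0,0], "grip": [1,1]}}

```text
time: 7.9
tool_pos: [0.567, 0.0746, 0.0947]
tool_rot: [-0.704, 0.704, 0.067, -0.066]
contact_force: [-4.4, -0.0, 7.3]
gripper_width: 0.315
```

Emit:
{"name": "play_rows", "arguments": {"slide": [[0,0,0],[0,0,0]], "yaw": [0,0], "grip": [1,1]}}

```text
time: 8.1
tool_pos: [0.567, 0.0746, 0.0947]
tool_rot: [-0.704, 0.704, 0.067, -0.066]
contact_force: [-3.3, 0.2, 7.5]
gripper_width: 0.319
```

```bash
python3 - <<'E'
from mv import *
plan([.5668,.0756,.100],np.pi/2+.189)
E
```

```text
t 8.1 p [0.567  0.0746 0.0947] F [-3.31  0.24  7.52] T [-0.117  0.903 -0.003] w 0.319
x [0.982 0.187 0.001] y [ 0.001 -0.    -1.   ] z [-0.187  0.982 -0.001]
slide cm [-0.   -0.53  0.1 ]
yaw deg (tool y down => neg of world) -0.02
slide after yaw [-0.   -0.53  0.1 ]
```

Emit:
{"name": "play_rows", "arguments": {"slide": [[-0.05,0.06,0],[0,0,0]], "yaw": [0,0], "grip": [1,1]}}

```text
time: 8.3
tool_pos: [0.567, 0.0746, 0.0947]
tool_rot: [-0.704, 0.704, 0.067, -0.066]
contact_force: [-3.8, 0.1, 9.1]
gripper_width: 0.32
```

Emit:
{"name": "play_rows", "arguments": {"slide": [[0,0,0],[0,0,0]], "yaw": [0,0], "grip": [1,1]}}

```text
time: 8.5
tool_pos: [0.567, 0.0745, 0.0947]
tool_rot: [-0.704, 0.704, 0.067, -0.066]
contact_force: [-4.9, -0.2, 8.6]
gripper_width: 0.312
```

Emit:
{"name": "play_rows", "arguments": {"slide": [[0,0.04,0.15],[0,0.04,0.2],[0,0,0.2],[0,0,0.2],[0,0,0.2]], "yaw": [0,0,0,0,0], "grip": [1,1,1,1,1]}}

```text
time: 9.0
tool_pos: [0.5655, 0.0837, 0.0946]
tool_rot: [-0.704, 0.704, 0.068, -0.066]
contact_force: [-5.4, 0.0, 12.5]
gripper_width: 0.317
```

Emit:
{"name": "play_rows", "arguments": {"slide": [[0,0,0],[0,0,-0.1],[0,0,-0.15],[0,0,-0.15],[0,0,-0.15]], "yaw": [0,0,0,0,0], "grip": [1,1,1,1,1]}}

```text
time: 9.5
tool_pos: [0.5664, 0.0784, 0.0946]
tool_rot: [-0.704, 0.704, 0.067, -0.066]
contact_force: [-5.5, -0.5, 12.0]
gripper_width: 0.318
```

Emit:
{"name": "play_rows", "arguments": {"slide": [[0,0,-0.15],[0,0,-0.15],[0,0,-0.15],[0,0,-0.15],[0,0,-0.15],[0,0,-0.15],[0,0,-0.15],[0,0,-0.15]], "yaw": [0,0,0,0,0,0,0,0], "grip": [1,1,1,1,1,1,1,1]}}

```text
time: 10.3
tool_pos: [0.5686, 0.0665, 0.0946]
tool_rot: [-0.704, 0.704, 0.067, -0.066]
contact_force: [-6.0, -0.6, 11.9]
gripper_width: 0.317
```

Emit:
{"name": "play_rows", "arguments": {"slide": [[0,0,-0.15],[0,0,-0.15],[0,0,-0.15]], "yaw": [0,0,0], "grip": [1,1,1]}}

```text
time: 10.6
tool_pos: [0.5692, 0.0633, 0.0947]
tool_rot: [0.705, -0.703, -0.067, 0.066]
contact_force: [-6.9, 4.8, 13.5]
gripper_width: 0.32
```

Emit:
{"name": "play_rows", "arguments": {"slide": [[0,0,-0.15],[0,0,-0.15],[0,0,-0.15]], "yaw": [0,0,0], "grip": [1,1,1]}}

```text
time: 10.9
tool_pos: [0.5699, 0.0594, 0.0947]
tool_rot: [0.705, -0.703, -0.067, 0.066]
contact_force: [-7.4, 4.0, 13.7]
gripper_width: 0.314
```

Emit:
{"name": "play_rows", "arguments": {"slide": [[-0.05,-0.03,-0.15],[-0.05,0,-0.15],[0,0,-0.15],[0,0,-0.15],[0,0,-0.15]], "yaw": [0,0,0,0,0], "grip": [1,1,1,1,1]}}

```text
time: 11.4
tool_pos: [0.5712, 0.0502, 0.0946]
tool_rot: [-0.704, 0.704, 0.068, -0.065]
contact_force: [-2.9, -0.7, 9.1]
gripper_width: 0.319
```

Emit:
{"name": "play_rows", "arguments": {"slide": [[0,0,-0.15],[0,0,-0.15],[0,0,-0.15],[0,0,-0.15],[0,0,-0.15],[0,0,-0.15],[0,0,-0.15]], "yaw": [0,0,0,0,0,0,0], "grip": [1,1,1,1,1,1,1]}}

```text
time: 12.1
tool_pos: [0.5732, 0.0398, 0.0947]
tool_rot: [-0.704, 0.704, 0.068, -0.065]
contact_force: [-4.1, -0.6, 9.5]
gripper_width: 0.317
```

Emit:
{"name": "play_rows", "arguments": {"slide": [[0,0,-0.15],[0,0,-0.15],[0,0,-0.15],[0,0,-0.15]], "yaw": [0,0,0,0], "grip": [1,1,1,1]}}

```text
time: 12.5
tool_pos: [0.5742, 0.0338, 0.0947]
tool_rot: [-0.704, 0.704, 0.068, -0.065]
contact_force: [-3.8, -0.8, 10.0]
gripper_width: 0.321
```

Emit:
{"name": "play_rows", "arguments": {"slide": [[0,0.02,-0.15],[0,0,-0.15],[0,0,-0.15],[0,0,-0.15],[0,0,-0.15],[0,0,-0.15],[0,0,-0.15],[0,0,-0.15]], "yaw": [0,0,0,0,0,0,0,0], "grip": [1,1,1,1,1,1,1,1]}}

```text
time: 13.3
tool_pos: [0.5764, 0.0223, 0.0947]
tool_rot: [-0.704, 0.704, 0.068, -0.066]
contact_force: [-5.9, 2.8, 11.1]
gripper_width: 0.319
```

Emit:
{"name": "play_rows", "arguments": {"slide": [[-0.03,0,-0.15],[0,0,-0.15],[0,0,-0.15],[0,0,-0.15],[0,0,-0.15]], "yaw": [0,0,0,0,0], "grip": [1,1,1,1,1]}}

```text
time: 13.8
tool_pos: [0.5775, 0.0156, 0.0947]
tool_rot: [0.704, -0.704, -0.068, 0.065]
contact_force: [-3.9, 2.5, 11.6]
gripper_width: 0.316
```

Emit:
{"name": "play_rows", "arguments": {"slide": [[0,0,-0.15],[0,0,-0.15],[0,0,-0.15],[0,0,-0.15],[0,0,-0.15],[0,0,-0.15]], "yaw": [0,0,0,0,0,0], "grip": [1,1,1,1,1,1]}}

```text
time: 14.4
tool_pos: [0.5794, 0.0057, 0.0947]
tool_rot: [-0.703, 0.704, 0.068, -0.065]
contact_force: [-3.9, -0.1, 10.7]
gripper_width: 0.318
```

Emit:
{"name": "play_rows", "arguments": {"slide": [[0,0,-0.15],[0,0,-0.15],[0,0,-0.15],[0,0,-0.15],[0,0,-0.15],[0,0,-0.15],[0,0,-0.15],[0,0,-0.15],[0,0,-0.15]], "yaw": [0,0,0,0,0,0,0,0,0], "grip": [1,1,1,1,1,1,1,1,1]}}

```text
time: 15.3
tool_pos: [0.5818, -0.0077, 0.0947]
tool_rot: [-0.703, 0.705, 0.068, -0.066]
contact_force: [-4.2, 0.1, 11.0]
gripper_width: 0.32
```

Emit:
{"name": "play_rows", "arguments": {"slide": [[-0.03,0,-0.15],[0,0,-0.15],[0,0,-0.15],[0,0,-0.15],[0,0,-0.15],[0,0,-0.15],[0,0,-0.15]], "yaw": [0,0,0,0,0,0,0], "grip": [1,1,1,1,1,1,1]}}

```text
time: 16.0
tool_pos: [0.5835, -0.0179, 0.0947]
tool_rot: [-0.704, 0.704, 0.068, -0.065]
contact_force: [-4.0, 2.3, 12.0]
gripper_width: 0.32
```

Emit:
{"name": "play_rows", "arguments": {"slide": [[0,0,-0.15],[0,0,-0.15],[0,0,-0.15],[0,0,-0.15],[0,0,-0.15],[0,0,-0.15],[0,0,-0.15],[0,0,-0.15]], "yaw": [0,0,0,0,0,0,0,0], "grip": [1,1,1,1,1,1,1,1]}}

```text
time: 16.8
tool_pos: [0.5858, -0.0298, 0.0946]
tool_rot: [-0.703, 0.705, 0.068, -0.065]
contact_force: [-3.3, 0.1, 9.6]
gripper_width: 0.322
```

```bash
python3 - <<'E'
from mv import *
th=.189
s,R=rep(); d=s["tool_pos"][:2]-[.5865,-.0275]; print("strip xy",d@[np.cos(th),np.sin(th)],d@[-np.sin(th),np.cos(th)],R[:,1],np.arctan2(R[1,0],R[0,0]))
E
python3 look.py r1 side:230,60,400,290
```

```text
t 16.8 p [ 0.5858 -0.0298  0.0946] F [-3.34  0.08  9.57] T [-0.038  0.789  0.098] w 0.322
strip xy -0.0011542052417023924 -0.0021158534533001327 [ 0.00382749 -0.00126071 -0.99999188] 0.18905597960762774
side:230,60,400,290 2.608695652173913
t 16.85 p [ 0.5858 -0.0301  0.0946] F [-3.92 -1.19  9.6 ] T [-0.044  0.862  0.136] w 0.316
```

View pics/side_r1.png

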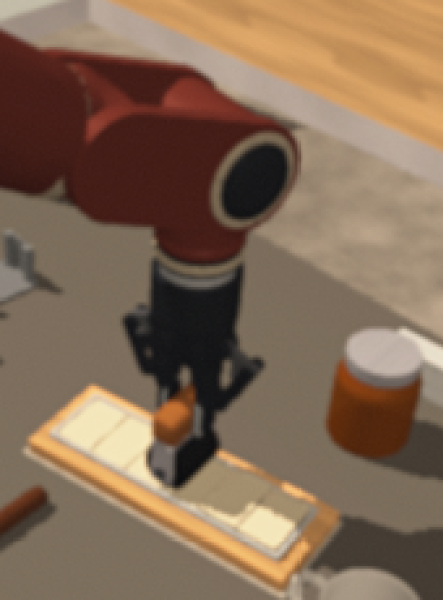

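Emit:
{"name": "play_rows", "arguments": {"slide": [[0,0.03,-0.15],[0,0,-0.15],[0,0,-0.15],[0,0,-0.15],[0,0,-0.15],[0,0,-0.15],[0,0,-0.15],[0,0,-0.15]], "yaw": [0,0,0,0,0,0,0,0], "grip": [1,1,1,1,1,1,1,1]}}

```text
time: 17.65
tool_pos: [0.588, -0.0419, 0.0946]
tool_rot: [-0.703, 0.705, 0.068, -0.066]
contact_force: [-4.9, 0.2, 12.3]
gripper_width: 0.32
```

Emit:
{"name": "play_rows", "arguments": {"slide": [[0,0,-0.15],[0,0,-0.15],[0,0,-0.15],[0,0,-0.15],[0,0,-0.15],[0,0,-0.15],[0,0,-0.15],[0,0,-0.15]], "yaw": [0,0,0,0,0,0,0,0], "grip": [1,1,1,1,1,1,1,1]}}

```text
time: 18.45
tool_pos: [0.5902, -0.0538, 0.0946]
tool_rot: [-0.703, 0.705, 0.068, -0.066]
contact_force: [-4.6, -1.3, 11.8]
gripper_width: 0.318
```

Emit:
{"name": "play_rows", "arguments": {"slide": [[0,0,-0.15],[0,0,-0.15],[0,0,-0.15],[0,0,-0.15],[0,0,-0.15],[0,0,-0.15],[0,0,-0.15],[0,0,-0.15]], "yaw": [0,0,0,0,0,0,0,0], "grip": [1,1,1,1,1,1,1,1]}}

```text
time: 19.25
tool_pos: [0.5921, -0.064, 0.0947]
tool_rot: [0.704, -0.704, -0.068, 0.066]
contact_force: [-5.1, 3.7, 12.4]
gripper_width: 0.318
```

Emit:
{"name": "play_rows", "arguments": {"slide": [[-0.03,-0.02,-0.15],[0,0,-0.15],[0,0,-0.15],[0,0,-0.15],[0,0,-0.15],[0,0,-0.15],[0,0,-0.15],[0,0,-0.15]], "yaw": [0,0,0,0,0,0,0,0], "grip": [1,1,1,1,1,1,1,1]}}

```text
time: 20.05
tool_pos: [0.5945, -0.0774, 0.0947]
tool_rot: [-0.703, 0.705, 0.068, -0.065]
contact_force: [-4.3, 0.3, 10.2]
gripper_width: 0.314
```

Emit:
{"name": "play_rows", "arguments": {"slide": [[0,0,-0.15],[0,0,-0.15],[0,0,-0.15],[0,0,-0.15],[0,0,-0.15],[0,0,-0.15],[0,0,-0.15],[0,0,-0.15]], "yaw": [0,0,0,0,0,0,0,0], "grip": [1,1,1,1,1,1,1,1]}}

```text
time: 20.85
tool_pos: [0.5966, -0.0893, 0.0947]
tool_rot: [-0.703, 0.705, 0.068, -0.066]
contact_force: [-4.7, -0.7, 10.5]
gripper_width: 0.319
```

Emit:
{"name": "play_rows", "arguments": {"slide": [[0,0,-0.15],[0,0,-0.15],[0,0,-0.15],[0,0,-0.15],[0,0,-0.15],[0,0,-0.15],[0,0,-0.15],[0,0,-0.15]], "yaw": [0,0,0,0,0,0,0,0], "grip": [1,1,1,1,1,1,1,1]}}

```text
time: 21.65
tool_pos: [0.5987, -0.1006, 0.0947]
tool_rot: [-0.704, 0.704, 0.068, -0.066]
contact_force: [-5.0, 3.6, 12.7]
gripper_width: 0.321
```

Emit:
{"name": "play_rows", "arguments": {"slide": [[0,0,-0.15],[0,0,-0.15],[0,0,-0.15],[0,0,-0.15],[0,0,-0.15],[0,0,-0.15],[0,0,-0.15],[0,0,-0.15]], "yaw": [0,0,0,0,0,0,0,0], "grip": [1,1,1,1,1,1,1,1]}}

```text
time: 22.45
tool_pos: [0.6009, -0.1129, 0.0946]
tool_rot: [-0.703, 0.705, 0.068, -0.066]
contact_force: [-3.8, -0.5, 9.5]
gripper_width: 0.318
```

Emit:
{"name": "play_rows", "arguments": {"slide": [[0,0,-0.15],[0,0,-0.15],[0,0,-0.15],[0,0,-0.15],[0,0,-0.15],[0,0,-0.15],[0,0,-0.15],[0,0,-0.15],[0,0,-0.15]], "yaw": [0,0,0,0,0,0,0,0,0], "grip": [1,1,1,1,1,1,1,1,1]}}

```text
time: 23.35
tool_pos: [0.6034, -0.1263, 0.0947]
tool_rot: [-0.703, 0.705, 0.068, -0.066]
contact_force: [-3.9, -0.0, 10.3]
gripper_width: 0.318
```

Emit:
{"name": "play_rows", "arguments": {"slide": [[0,0,-0.15],[0,0,-0.15],[0,0,-0.15],[0,0,-0.15],[0,0,-0.15],[0,0,-0.15],[0,0,-0.1],[0,0,0]], "yaw": [0,0,0,0,0,0,0,0], "grip": [1,1,1,1,1,1,1,1]}}

```text
time: 24.15
tool_pos: [0.6053, -0.1364, 0.0947]
tool_rot: [-0.703, 0.705, 0.068, -0.066]
contact_force: [-4.8, -0.3, 10.3]
gripper_width: 0.319
```

```bash
python3 - <<'E'
from mv import *
th=.189
s,R=rep(); d=s["tool_pos"][:2]-[.5865,-.0275]; print("strip xy",d@[np.cos(th),np.sin(th)],d@[-np.sin(th),np.cos(th)],R[:,1],np.arctan2(R[1,0],R[0,0]))
E
python3 look.py r2 side:230,150,400,290
```

```text
t 24.15 p [ 0.6053 -0.1364  0.0947] F [-4.82 -0.29 10.27] T [-0.181  1.021  0.113] w 0.319
strip xy -0.002043154042685408 -0.11048911176861137 [ 0.00292501 -0.00297294 -0.9999913 ] 0.18890636417778886
side:230,150,400,290 4.285714285714286
t 24.2 p [ 0.6052 -0.1364  0.0947] F [-5.46 -0.64 10.88] T [-0.206  1.038  0.116] w 0.317
```

View pics/side_r2.png

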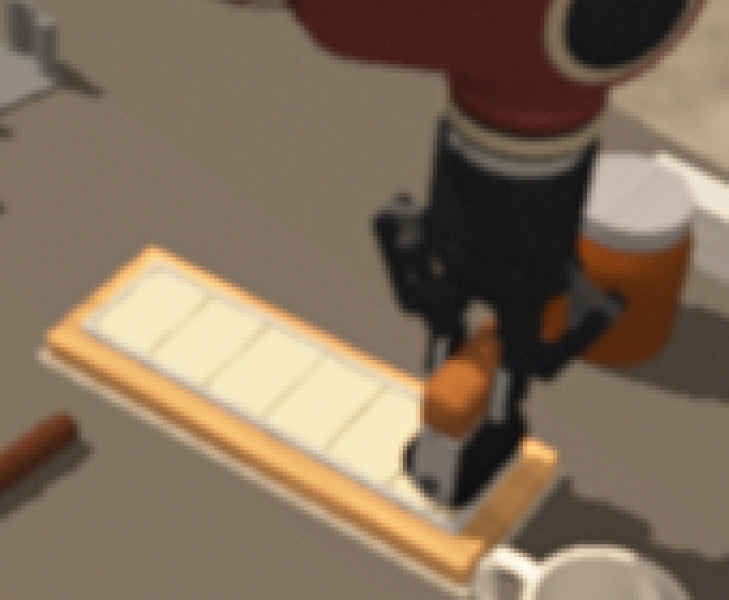

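Emit:
{"name": "play_rows", "arguments": {"slide": [[0,-0.4,0],[0,-1,0],[0,-2,0],[0,-3,0],[0,-2.5,0],[0,-1,0],[0,0,1],[0,0,2.5],[0,0,4],[0,0,4],[0,0,4],[0,0,4]], "yaw": [0,0,0,0,0,0,0,0,0,0,0,0], "grip": [1,1,1,1,1,1,1,1,1,1,1,1]}}

```text
time: 25.4
tool_pos: [0.5651, 0.0587, 0.1872]
tool_rot: [0.704, -0.704, -0.065, 0.068]
contact_force: [0.2, 0.1, -3.5]
gripper_width: 0.318
```

```bash
python3 - <<'E'
from mv import *
plan([.518,.294,.18],np.pi/2-.10)
E
python3 look.py r3 side:230,190,370,290 top:240,165,400,255
```

```text
t 25.4 p [0.5651 0.0587 0.1872] F [ 0.17  0.15 -3.46] T [ 0.    -0.055 -0.023] w 0.318
x [ 0.982  0.187 -0.004] y [-0.004  0.001 -1.   ] z [-0.187  0.982  0.001]
slide cm [-0.21  0.75 24.  ]
yaw deg (tool y down => neg of world) 16.53
slide after yaw [-7.03  0.77 22.94]
side:230,190,370,290 5.714285714285714
top:240,165,400,255 5.0
t 25.5 p [0.5644 0.0614 0.1871] F [ 0.02 -0.4  -3.66] T [-0.06  -0.009  0.009] w 0.314
```

View pics/side_r3.png

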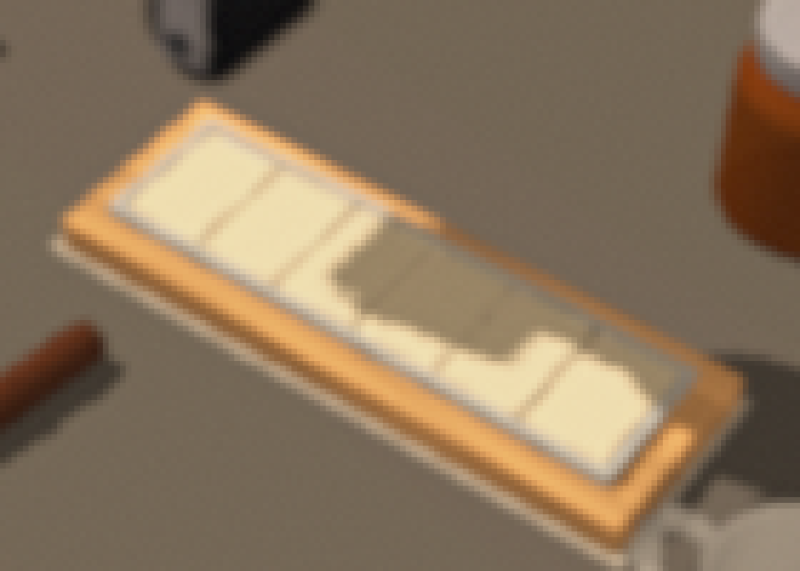

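Emit:
{"name": "play_rows", "arguments": {"slide": [[-0.1,0,3.5],[-0.1,0,4],[0,0,4],[0,0,4],[0,0,4],[0,0,2.7],[0,0,1.0],[0,0,0.3],[0,0,0],[0,0,0],[0,0,0],[0,0,0]], "yaw": [0,0,0,0,0,0,0,0,5.5,5.5,5.5,0], "grip": [1,1,1,1,1,1,1,1,1,1,1,1]}}

```text
time: 26.7
tool_pos: [0.5213, 0.2855, 0.189]
tool_rot: [-0.706, 0.707, -0.036, 0.035]
contact_force: [-0.5, 0.4, -3.8]
gripper_width: 0.322
```

Emit:
{"name": "play_rows", "arguments": {"slide": [[0,0,0],[0,0,0]], "yaw": [0,0], "grip": [1,1]}}

```text
time: 26.9
tool_pos: [0.5213, 0.2864, 0.1896]
tool_rot: [-0.706, 0.706, -0.035, 0.035]
contact_force: [0.9, -0.5, -4.7]
gripper_width: 0.321
```

```bash
python3 - <<'E'
from mv import *
plan([.5186,.2943,.135],np.pi/2-.10)
E
python3 look.py p1 side:150,80,270,210 top:150,180,240,260
```

```text
t 26.9 p [0.5213 0.2864 0.1896] F [ 0.94 -0.51 -4.73] T [-0.017 -0.045  0.015] w 0.321
x [ 0.995 -0.099 -0.   ] y [-0. -0. -1.] z [ 0.099  0.995 -0.   ]
slide cm [-0.35  5.46  0.77]
yaw deg (tool y down => neg of world) 0.06
slide after yaw [-0.35  5.46  0.76]
side:150,80,270,210 4.615384615384615
top:150,180,240,260 7.5
t 27.0 p [0.5213 0.2867 0.1897] F [-0.06 -0.11 -4.47] T [ 0.021  0.03  -0.002] w 0.32
```

View pics/side_p1.png

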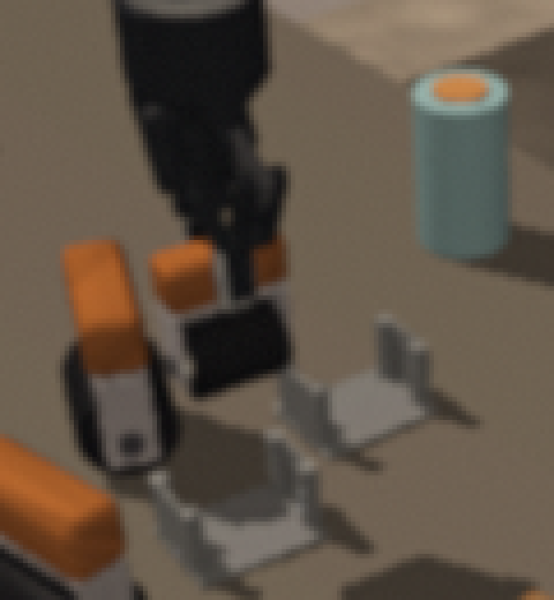

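View pics/top_p1.png

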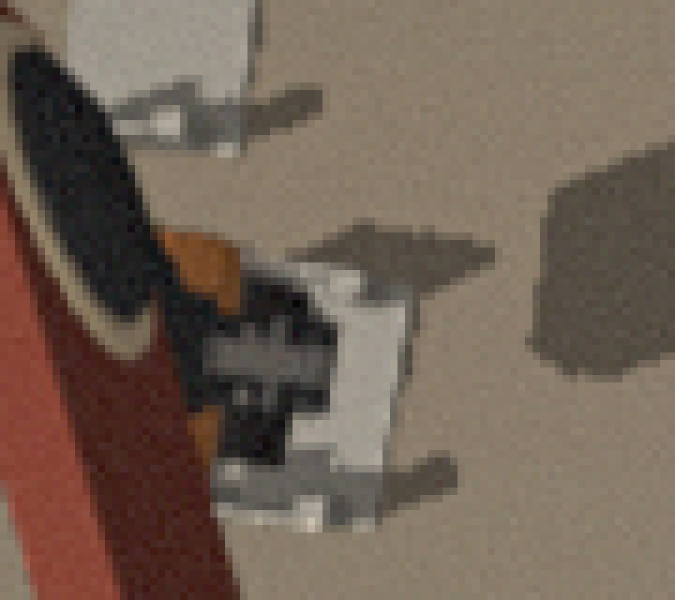

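```bash
python3 - <<'E'
from h import *
o=[]
for tag,p in(("l1",(.5174,.2937,.1727)),("p1",(.5213,.2867,.1897))):
    f=dict(np.load(f"side_{tag}.npz")); u=proj("side",np.array([p]),{"side":f})[0]; print(tag,u)
    c=np.array(p)-np.array((-F["side"]["R"].T@F["side"]["t"])); print(np.linalg.norm(c))
    im=cv2.getRectSubPix(f["image"],(56,56),(float(u[0]),float(u[1]+8)))
    im=cv2.resize(im,(392,392),interpolation=cv2.INTER_CUBIC)
    cv2.line(im,(0,196),(391,196),(0,255,0),1); cv2.line(im,(196,0),(196,391),(0,255,0),1); cv2.line(im,(0,280),(391,280),(0,255,255),1); o.append(im)
cv2.imwrite("pics/cmp.png",np.hstack(o)[:,:,::-1])
E
```

```text
l1 [195.10382693 143.40875019]
1.1057892037448576
p1 [197.23405156 138.2745022 ]
1.093469908002147
```

View pics/cmp.png

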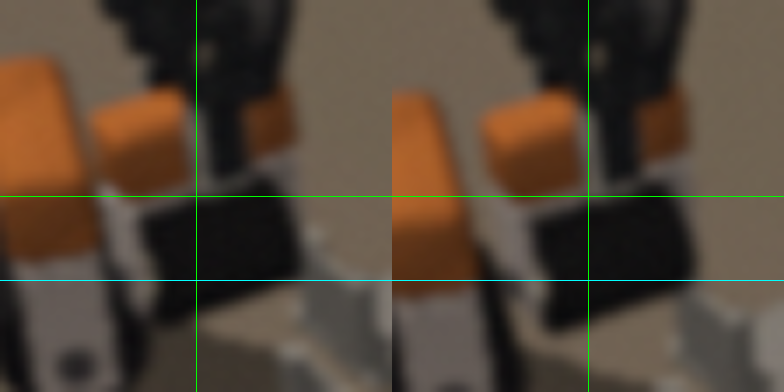

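Emit:
{"name": "play_rows", "arguments": {"slide": [[-0.1,0.8,0.3],[-0.1,1.5,0.3],[-0.1,1.5,0.15],[0,1.0,0],[0,0.5,0],[0,0,0],[0,0,0]], "yaw": [0,0,0,0,0,0,0], "grip": [1,1,1,1,1,1,1]}}

```text
time: 27.7
tool_pos: [0.5193, 0.2948, 0.1372]
tool_rot: [0.706, -0.706, 0.035, -0.035]
contact_force: [0.7, -0.9, -3.3]
gripper_width: 0.316
```

```bash
python3 - <<'E'
from mv import *
plan([.5188,.2943,.0755],np.pi/2-.10)
E
python3 look.py p2 side:150,80,270,210 top:150,180,240,260
```

```text
t 27.7 p [0.5193 0.2948 0.1372] F [ 0.7  -0.9  -3.34] T [ 0.002 -0.024 -0.003] w 0.316
x [ 0.995 -0.099  0.   ] y [ 0.  0. -1.] z [0.099 0.995 0.   ]
slide cm [-0.04  6.17 -0.06]
yaw deg (tool y down => neg of world) 0.02
slide after yaw [-0.04  6.17 -0.06]
side:150,80,270,210 4.615384615384615
top:150,180,240,260 7.5
t 27.8 p [0.5196 0.295  0.1379] F [ 0.81 -0.07 -3.64] T [ 0.004 -0.047  0.042] w 0.314
```

View pics/side_p2.png

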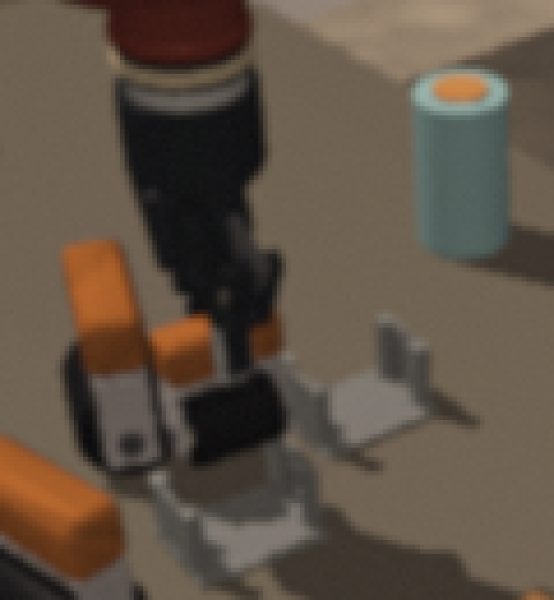

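View pics/top_p2.png

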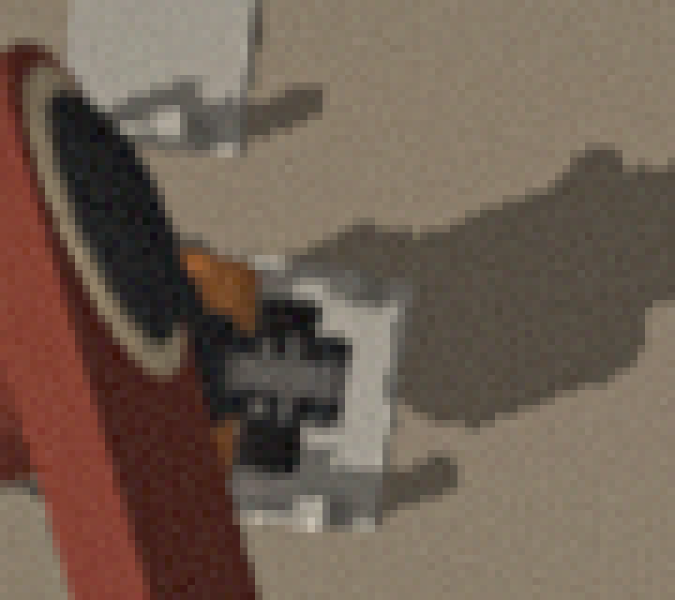

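Emit:
{"name": "play_rows", "arguments": {"slide": [[-0.06,0.6,-0.06],[0,0.8,0],[0,0.8,0],[0,0.4,0],[0,0.3,0],[0,0.3,0]], "yaw": [0,0,0,0,0,0], "grip": [1,1,1,1,1,1]}}

```text
time: 28.4
tool_pos: [0.5183, 0.2942, 0.1045]
tool_rot: [-0.706, 0.706, -0.035, 0.035]
contact_force: [0.6, -0.3, -4.3]
gripper_width: 0.32
```

Emit:
{"name": "play_rows", "arguments": {"slide": [[0,0.3,0],[0,0.3,0],[0,0.3,0]], "yaw": [0,0,0], "grip": [1,1,1]}}

```text
time: 28.7
tool_pos: [0.5184, 0.2943, 0.0958]
tool_rot: [0.706, -0.706, 0.035, -0.035]
contact_force: [0.1, 0.3, -4.4]
gripper_width: 0.32
```

Entered the slots with no contact force. Go on down.

Emit:
{"name": "play_rows", "arguments": {"slide": [[0,0.3,0],[0,0.3,0],[0,0.3,0],[0,0.3,0],[0,0.2,0]], "yaw": [0,0,0,0,0], "grip": [1,1,1,1,1]}}

```text
time: 29.2
tool_pos: [0.5182, 0.2942, 0.0815]
tool_rot: [-0.706, 0.706, -0.035, 0.035]
contact_force: [-1.4, -0.9, -3.9]
gripper_width: 0.318
```

Emit:
{"name": "play_rows", "arguments": {"slide": [[0,0.2,0],[0,0.2,0],[0,0.1,0]], "yaw": [0,0,0], "grip": [1,1,1]}}

```text
time: 29.5
tool_pos: [0.5183, 0.2942, 0.0767]
tool_rot: [-0.706, 0.706, -0.035, 0.035]
contact_force: [0.0, -0.4, -4.5]
gripper_width: 0.315
```

Emit:
{"name": "play_rows", "arguments": {"slide": [[0,0.1,0],[0,0.1,0]], "yaw": [0,0], "grip": [1,1]}}

```text
time: 29.7
tool_pos: [0.5184, 0.2943, 0.0749]
tool_rot: [0.706, -0.706, 0.035, -0.035]
contact_force: [0.1, -0.8, -3.6]
gripper_width: 0.318
```

Emit:
{"name": "play_rows", "arguments": {"slide": [[0,0.1,0],[0,0.05,0],[0,0,0]], "yaw": [0,0,0], "grip": [1,1,1]}}

```text
time: 30.0
tool_pos: [0.5187, 0.2948, 0.0748]
tool_rot: [0.707, -0.706, 0.035, -0.035]
contact_force: [-5.2, 0.2, 5.9]
gripper_width: 0.319
```

Emit:
{"name": "play_rows", "arguments": {"slide": [[0,0.05,0],[0,0,0]], "yaw": [0,0], "grip": [1,1]}}

```text
time: 30.2
tool_pos: [0.5188, 0.295, 0.0748]
tool_rot: [0.707, -0.706, 0.035, -0.035]
contact_force: [-5.3, 0.0, 7.4]
gripper_width: 0.317
```

Emit:
{"name": "play_rows", "arguments": {"slide": [[0,-0.15,0],[0,0,0],[0,0,0],[0,0,0],[0,0,0],[0,0,0],[0,0,0]], "yaw": [0,0,0,0,0,0,0], "grip": [1,1,0.2,0,-0.3,-0.5,-0.5]}}

```text
time: 30.9
tool_pos: [0.5184, 0.2942, 0.0744]
tool_rot: [-0.706, 0.706, -0.035, 0.035]
contact_force: [0.2, 0.6, 0.1]
gripper_width: 0.747
```

```bash
python3 look.py e1 side:150,80,270,210
```

```text
side:150,80,270,210 4.615384615384615
t 30.95 p [0.5184 0.2942 0.0744] F [-0.28  0.24 -0.59] T [-0.002 -0.001 -0.031] w 0.751
```

View pics/side_e1.png

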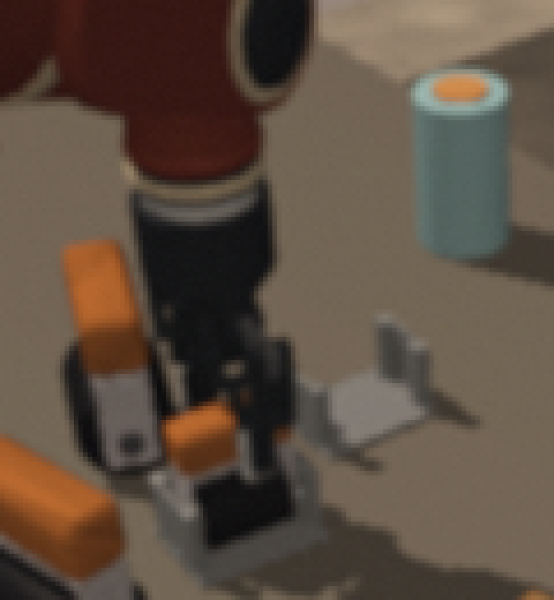

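Released, force zero. Lift away straight and retreat.

Emit:
{"name": "play_rows", "arguments": {"slide": [[0,-0.5,0],[0,-1,0],[0,-2,0],[0,-3,0],[0,-4,0],[0,-4,0],[0,-2,0],[-3,0,3],[-4,0,4],[-4,0,4],[-3,0,3],[0,0,0]], "yaw": [0,0,0,0,0,0,0,0,0,0,0,0], "grip": [-0.5,-0.5,-0.5,-0.5,-0.5,-0.5,-0.5,-0.5,-0.5,-0.5,-0.5,-0.5]}}

```text
time: 32.15
tool_pos: [0.3982, 0.4406, 0.2407]
tool_rot: [0.707, -0.706, 0.033, -0.033]
contact_force: [-0.1, 0.7, -0.2]
gripper_width: 0.749
```

```bash
python3 look.py e2 side:140,100,420,310 top:90,60,450,330
```

```text
side:140,100,420,310 2.857142857142857
top:90,60,450,330 2.2222222222222223
t 32.25 p [0.4009 0.4378 0.2403] F [ 1.08 -0.55 -0.12] T [-0.046  0.026 -0.014] w 0.748
```

View pics/side_e2.png

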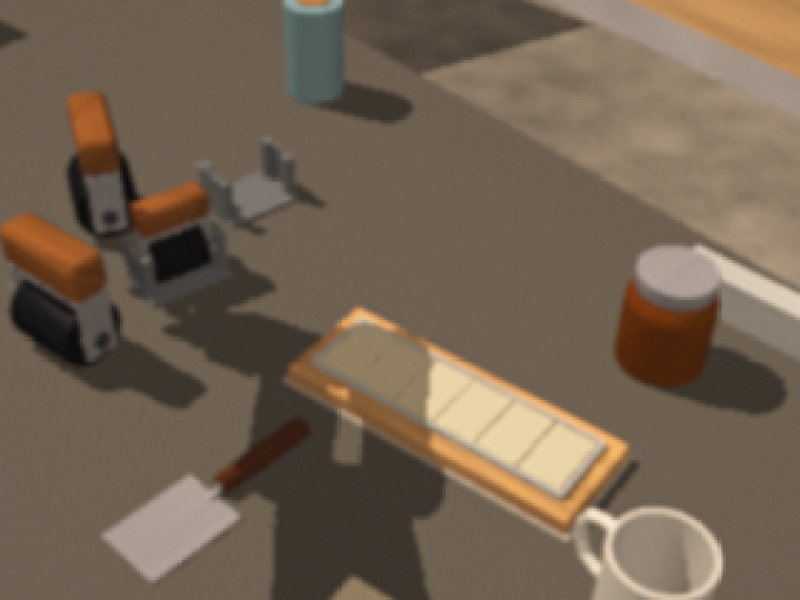

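View pics/top_e2.png

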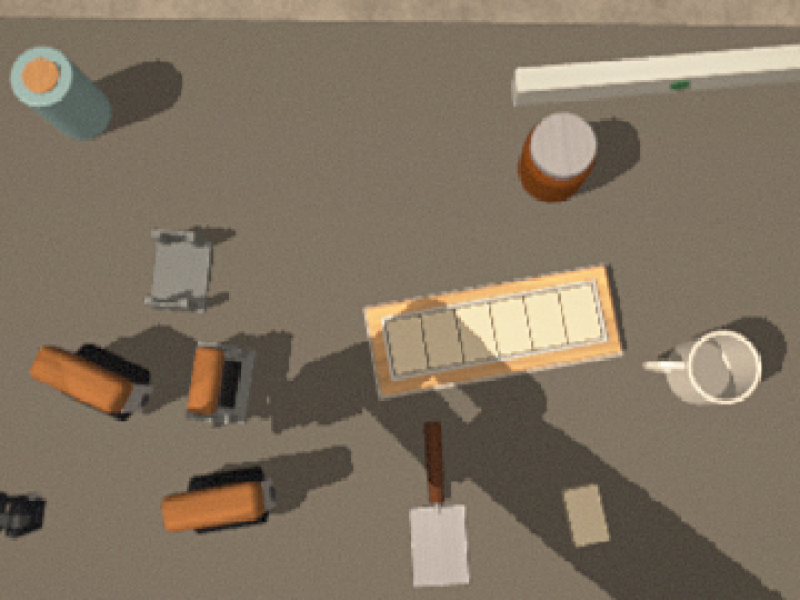

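Emit:
{"name": "play_rows", "arguments": {"slide": [[0,0,0],[0,0,0],[0,0,0]], "yaw": [0,0,0], "grip": [-0.5,-0.5,-0.5]}}

```text
time: 32.55
tool_pos: [0.4021, 0.4364, 0.2394]
tool_rot: [-0.706, 0.706, -0.036, 0.036]
contact_force: [0.4, 0.8, 0.1]
gripper_width: 0.747
```

```bash
python3 -c "
from plant import workorder
print(workorder.job_done())"
```

```text
the job is handed in; nothing more can be done
None
```

I took the smallest roller from the nearer holder and rolled it once along the strip from tile 5 to tile 0 at about 15 mm/s. Then I stood it back in the same holder, let go, backed off and handed the job in at about 32.6 s.

- **Force:** The down force, after allowing for the roller's roughly 4 N weight, read 13 to 18 N along the run. The highest total, about 20 N, came at the step onto tile 4. I only got readings at the end of each move call, so short peaks in between were not seen. A steady sideways force of 3 to 7 N went along with the pressing.
- **Tiles:** The tool settled at the same height, 94.6 to 94.7 mm, on all six tiles, and the last pictures show them level with the edging.
- **Holder:** The roller went into the slots without resistance and bottomed out at 74.8 mm, exactly the height at which I had picked it up. In the last pictures it stands upright there, with the gripper open and clear and near-zero force.
- **Bystanders:** The mug, jar and scraper look unmoved in the last pictures, and so do the spare tiles, which lie in the arm's shadow in the top view.

No check failed. The touch put the board at about 18 mm thick, against about 13 mm from the pictures; I went by the touch.

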